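# Move the oiled tool handles to the drying rack in reverse order

### The job

The four turned wooden tool handles in the drip trays of the oiling rack are to go over to the empty dark wooden drying rack beside it, one in each bay, in reverse order: seen from the robot, the handle that now stands farthest left goes into the farthest right bay, the second from the left into the second from the right, and so on. Stand each handle upright on its foot, flat on the floor of its bay, without tipping any of them over on the way, and let go of it.

Things in the scene. Friction and masses are not known exactly. Their poses are not given: they have to be found in the camera images.
- handle_a: Pear-shaped wooden handle with a narrow brass ferrule on top, 84 mm tall. Stands on a flat foot 36 mm across; origin: centre of the foot's underside, z up its axis (round: yaw means nothing). Loose, about 90 g. It widens to 42 mm across, straight-sided from 42 to 60 mm above the foot (grip it there), then tapers to 22 mm at 73 mm; ferrule 20 mm across on top.
- handle_b: Straight cylindrical wooden handle with two thin darker bands, the tallest, 88 mm. Stands on a flat foot 36 mm across; origin: centre of the foot's underside, z up its axis (round: yaw means nothing). Loose, about 90 g. 36 mm across all the way up to 83 mm; a good place to grip is 50 to 60 mm above the foot.
- handle_c: Round-headed wooden knob handle, the shortest, 73 mm tall. Stands on a flat foot 36 mm across; origin: centre of the foot's underside, z up its axis (round: yaw means nothing). Loose, about 90 g. The neck is 20 mm across, from 22 to 32 mm up; the head 43 mm across, straight-sided from 42 to 60 mm above the foot (grip it there), rounded on top.
- handle_d: Spindle-shaped wooden handle with a wide flat disc on top, dark 12 mm bore in its middle, 80 mm tall. Stands on a flat foot 36 mm across; origin: centre of the foot's underside, z up its axis (round: yaw means nothing). Loose, about 90 g. Waists of 20 mm at 24 to 36 and 66 to 70 mm up, between them a belly 32 mm across at 42 to 62 mm above the foot (grip it there); top disc 43 mm across, 73 to 80 mm up.
- bay_a: Fixed aluminium drip tray, one of four alike on the oiling rack: the one in which handle a stands at the start. 84 mm (x) by 56 mm (y), floor 4 mm thick, rim 3 mm wide, 10 mm high. Origin: centre of its underside, 8 mm above the bench; axes as the oiling rack's. It stays put, so it tells later where handle a came from.
- bay_b: Fixed aluminium drip tray, one of four alike on the oiling rack: the one in which handle b stands at the start. 84 mm (x) by 56 mm (y), floor 4 mm thick, rim 3 mm wide, 10 mm high. Origin: centre of its underside, 8 mm above the bench; axes as the oiling rack's. It stays put, so it tells later where handle b came from.
- bay_c: Fixed aluminium drip tray, one of four alike on the oiling rack: the one in which handle c stands at the start. 84 mm (x) by 56 mm (y), floor 4 mm thick, rim 3 mm wide, 10 mm high. Origin: centre of its underside, 8 mm above the bench; axes as the oiling rack's. It stays put, so it tells later where handle c came from.
- bay_d: Fixed aluminium drip tray, one of four alike on the oiling rack: the one in which handle d stands at the start. 84 mm (x) by 56 mm (y), floor 4 mm thick, rim 3 mm wide, 10 mm high. Origin: centre of its underside, 8 mm above the bench; axes as the oiling rack's. It stays put, so it tells later where handle d came from.
- oiling_rack: Pale plywood board that carries the four drip trays, 110 mm (x) by 256 mm (y) by 8 mm, fixed, left or right of the drying rack. Origin: centre of its underside, at bench height; x away from the robot, y to its left along the row, yaw up to 0.25 rad. Trays centred at y = -90, -30, 30, 90 mm, which handle in which is shuffled; only fingers closing across the row (along x) have free room.
- drying_rack: Dark wooden rack with four empty bays, 100 mm (x) by 256 mm (y), fixed. Origin: centre of its underside, at bench height; x away from the robot, y to its left along the row, yaw up to 0.25 rad. Bays centred at x = 0, y = -90, -30, 30, 90 mm, 56 mm (y) by 82 mm (x) inside; floor 12 mm over the bench, walls 4 mm thick, 12 mm high. Bystanders up to 62 mm high lie 65 mm off the rows.
Mind the look-alikes: they are no part of the job. Leave any blue look-alike of the handle_b alone.

How it is judged:
At the end, for the whole second after the job is handed in: Each handle stands upright (within 0.1 rad), at rest, on the floor of its own bay of the drying rack (its foot within 4 mm of the floor's height, its axis within 12.5 mm of the bay's middle along the row and 25 mm across it), the order along the row being the reverse of that in the oiling rack (((y of bay_a in the frame of oiling_rack between -0.11 and -0.07 m and y of handle_a in the frame of drying_rack between 0.0775 and 0.1025 m) or (y of bay_a in the frame of oiling_rack between -0.05 and -0.01 m and y of handle_a in the frame of drying_rack between 0.0175 and 0.0425 m) or (y of bay_a in the frame of oiling_rack between 0.01 and 0.05 m and y of handle_a in the frame of drying_rack between -0.0425 and -0.0175 m) or (y of bay_a in the frame of oiling_rack between 0.07 and 0.11 m and y of handle_a in the frame of drying_rack between -0.1025 and -0.0775 m)) and x of handle_a in the frame of drying_rack between -0.025 and 0.025 m and z of handle_a in the frame of drying_rack between 0.008 and 0.016 m and angle between each of handle_a, handle_b, handle_c, handle_d's own z axis and vertical below 0.1 rad and linear speed of each of handle_a, handle_b, handle_c, handle_d below 0.02 m/s and ((y of bay_b in the frame of oiling_rack between -0.11 and -0.07 m and y of handle_b in the frame of drying_rack between 0.0775 and 0.1025 m) or (y of bay_b in the frame of oiling_rack between -0.05 and -0.01 m and y of handle_b in the frame of drying_rack between 0.0175 and 0.0425 m) or (y of bay_b in the frame of oiling_rack between 0.01 and 0.05 m and y of handle_b in the frame of drying_rack between -0.0425 and -0.0175 m) or (y of bay_b in the frame of oiling_rack between 0.07 and 0.11 m and y of handle_b in the frame of drying_rack between -0.1025 and -0.0775 m)) and x of handle_b in the frame of drying_rack between -0.025 and 0.025 m and z of handle_b in the frame of drying_rack between 0.008 and 0.016 m and ((y of bay_c in the frame of oiling_rack between -0.11 and -0.07 m and y of handle_c in the frame of drying_rack between 0.0775 and 0.1025 m) or (y of bay_c in the frame of oiling_rack between -0.05 and -0.01 m and y of handle_c in the frame of drying_rack between 0.0175 and 0.0425 m) or (y of bay_c in the frame of oiling_rack between 0.01 and 0.05 m and y of handle_c in the frame of drying_rack between -0.0425 and -0.0175 m) or (y of bay_c in the frame of oiling_rack between 0.07 and 0.11 m and y of handle_c in the frame of drying_rack between -0.1025 and -0.0775 m)) and x of handle_c in the frame of drying_rack between -0.025 and 0.025 m and z of handle_c in the frame of drying_rack between 0.008 and 0.016 m and ((y of bay_d in the frame of oiling_rack between -0.11 and -0.07 m and y of handle_d in the frame of drying_rack between 0.0775 and 0.1025 m) or (y of bay_d in the frame of oiling_rack between -0.05 and -0.01 m and y of handle_d in the frame of drying_rack between 0.0175 and 0.0425 m) or (y of bay_d in the frame of oiling_rack between 0.01 and 0.05 m and y of handle_d in the frame of drying_rack between -0.0425 and -0.0175 m) or (y of bay_d in the frame of oiling_rack between 0.07 and 0.11 m and y of handle_d in the frame of drying_rack between -0.1025 and -0.0775 m)) and x of handle_d in the frame of drying_rack between -0.025 and 0.025 m and z of handle_d in the frame of drying_rack between 0.008 and 0.016 m); the robot touches nothing.
It fails at once if a handle is tipped over (angle between any of handle_a, handle_b, handle_c, handle_d's own z axis and vertical above 0.7 rad).
It also fails if it takes over 102 s, if anything falls off the work surface, if the arm or the gripper's body presses on something with over 40 N, if the wrist force passes 120 N, or if a joint passes its speed limit or range.

### The arm

A 7-joint arm with a two-finger parallel gripper is mounted at the origin on the work surface. World frame = base frame: x ahead of the robot, y to its left, z up, the work surface at z = 0. Lengths are in m, angles in rad, forces in N, time in s.
With the tool pointing down it reaches from about 0.425 to 0.825 m from the base axis. Payload 3.6 kg.
Tool frame: the origin (TCP) lies at the very end of the fingers, on their centre line; the grasp point (between the pads) lies 19 mm behind it (hold_point_z is the distance from the TCP to the grasp point, in m); z points along the fingers, x is the direction in which the jaws open and shut, and the axes are right-handed (so a half turn about z gives the same grasp; the last joint's range is limited). The gripper opens to 93 mm and grips with 3 to 60 N. Pads are 15 mm wide; open, the fingers measure 128 mm over their backs; the gripper's body (75 mm by 188 mm) begins 65 mm behind the grasp point.
Start: joints at [-0.026, 0.615, -0.013, 1.423, 0.008, 1.103, -0.04], TCP at [0.65, 0, 0.219] pointing down, gripper open.
Joint ranges: [-3.12, 3.12], [-0.3, 2.06], [-1.34, 1.32], [0.26, 2.42], [-1.36, 4.5], [0.01, 1.98], [-2.84, 2.84]. Speed limits (rad/s): [2.79, 2.79, 3.14, 3.14, 3.14, 3.14, 3.14].

### API

Orientations are given as [roll, pitch, yaw] about the fixed x, y, z axes, in that order (R = Rz(yaw) Ry(pitch) Rx(roll)).
In Python, from cell import reach, move_l, move_j, move_gripper, sleep, ik, snapshot, IKError, close_job, search_frame, regions_of, read_time_s, read_joint_pos, read_dq, read_effort, read_tcp_pos, read_eef_rot, read_force, read_moment, read_opening, hold_point_z gives the robot as it stands. Calls block until the motion is done:
- reach(position, orientation): joint-space move of the TCP to a pose.
- move_l(position, rotation=None, max_speed=0.15): straight line of the TCP; rotation=None keeps the orientation; max_speed is the mean speed in m/s.
- move_j(angles): joint-space move.
- move_gripper(opening, grasp_force=None): opening from 0.0 (shut) to 1.0 (fully open); grasp_force is the grip in N (None keeps the last); returns when the fingers have stopped.
- sleep(seconds).
- ik(position, orientation): joint angles nearest the present ones, or None.
- snapshot(name): name is "scene" or "side" or "wrist"; returns a dict with "image" (480x640x3 uint8, red, green, blue), "fovy" (degrees; the focal length in pixels is half the picture's height over the tangent of half this angle, whatever the lens; pixels are square), "cx", "cy" (the principal point, pixels), "extrinsics" (4x4, takes a point from world to camera coordinates). Camera axes: x right, y down, z forward; pixel columns grow to the right and rows downward; lengths in m; the calibration is good to about 2 mm. A picture is of the moment at which its call begins. There is no depth.
A pose or a line that the arm cannot do raises IKError and nothing moves.
- close_job(): hands the job in, once; it reports no verdict.
Trained networks look in the newest picture that a camera, given by its name, has taken for a name from the list of things; names that differ only in an ending like _2 or _b are one class to them, and where a whole thing is asked for, a point or a joint stands for the part that bears it (a point fixed in the world has none). Each returns a list of dicts, best first, with "p" (0 to 1); they miss things now and then, are a little off and sometimes report something else, mostly with a low value. They report only what shows in the picture. A call takes as long as a camera call. They do not tell look-alikes from the thing itself.
- search_frame(camera, thing): "box" ([left, top, right, bottom] in pixels, round what is visible of it).
- regions_of(camera, thing): "mask" (480x640 bool, what is visible of it) and "box" ([left, top, right, bottom] in pixels, round what is visible of it).
Readings, each from a call of its own:
- read_time_s(): time.
- read_joint_pos(): joint angles.
- read_dq(): joint speeds.
- read_effort(): joint torques, N m.
- read_tcp_pos(): TCP position.
- read_eef_rot(): TCP orientation.
- read_force(): force on the tool from outside, world axes, zero at the start.
- read_moment(): the same for the moment, N m.
- read_opening(): opening from 0.0 (shut) to 1.0 (fully open).
Only numpy, scipy, OpenCV 4.12 (cv2) and the standard library are available. Lean on these libraries where they do the work, as an engineer would, in place of code of your own. Each camera call takes 0.05 s, during which the arm holds its last target.

## Working session

There is one attempt and no reset: what is moved stays moved. The work goes in short steps, each a Python script; the robot and the scene stay as the last script left them, time stands still between calls to the robot, and variables do not carry over. Pictures are saved under pics/ and viewed, and the job is handed in when it is done.

```bash
ls; mkdir -p pics
python3 - <<'E'
from cell import *
import cv2,numpy as np
for n in ["scene","side","wrist"]:
    s=snapshot(n); cv2.imwrite(f"pics/{n}0.png",s["image"][:,:,::-1])
    print(n,s["fovy"],s["cx"],s["cy"],np.round(s["extrinsics"],4).tolist())
print(read_time_s(),read_tcp_pos(),read_eef_rot(),hold_point_z)
E
```

```text
pics
scene 48.76913951067556 320.5299853684671 236.55333041347126 [[0.8579, 0.5139, 0.0021, -0.4965], [0.3223, -0.5349, -0.781, -0.1776], [-0.4002, 0.6707, -0.6245, 1.187], [0.0, 0.0, 0.0, 1.0]]
side 54.48507201429263 314.6954846592094 250.47875679800373 [[-0.8856, -0.4643, 0.0085, 0.5031], [-0.3377, 0.6314, -0.6981, 0.2165], [0.3187, -0.6211, -0.716, 0.4918], [0.0, 0.0, 0.0, 1.0]]
wrist 63.78149769515397 318.0180901492613 241.11830240816886 [[1.0, 0.0012, -0.0025, -0.6476], [0.0019, -0.9566, 0.2914, -0.034], [-0.0021, -0.2914, -0.9566, 0.3921], [0.0, 0.0, 0.0, 1.0]]
0.15 [ 6.49441146e-01 -5.98227644e-06  2.17785204e-01] [3.14157870e+00 1.85416758e-03 2.43654617e-05] 0.0188
```

View pics/scene0.png

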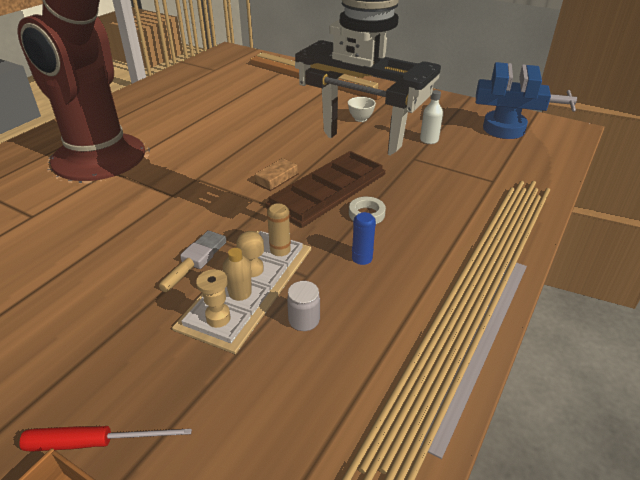

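View pics/side0.png

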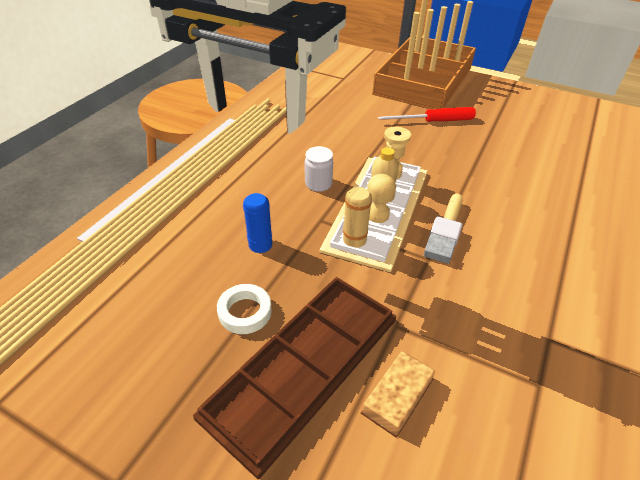

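View pics/wrist0.png

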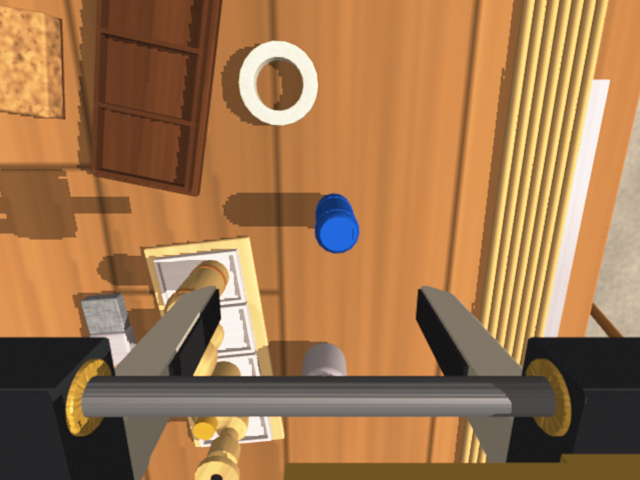

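The robot-side view shows the oiling rack on the robot's right, at about (250,290) in scene. From left to right it holds b (279,230), c (250,255), a (238,275) and d (212,300). The empty dark drying rack is at (325,185) in scene. A blue look-alike of b is at (364,238). Next I get the masks and fit the rack poses.

```bash
cat > h.py <<'E'
from cell import *
import cv2,numpy as np
def K(s):
    f=240/np.tan(np.radians(s["fovy"])/2); return f,s["cx"],s["cy"]
def proj(s,P):
    P=np.atleast_2d(P); E=s["extrinsics"]; c=P@E[:3,:3].T+E[:3,3]
    f,cx,cy=K(s); return np.c_[f*c[:,0]/c[:,2]+cx,f*c[:,1]/c[:,2]+cy]
def back(s,uv,z):
    uv=np.atleast_2d(uv); f,cx,cy=K(s); E=s["extrinsics"]; R=E[:3,:3]
    d=np.c_[(uv[:,0]-cx)/f,(uv[:,1]-cy)/f,np.ones(len(uv))]@R
    o=-R.T@E[:3,3]; return o+d*((z-o[2])/d[:,2])[:,None]
E
python3 - <<'E'
from h import *
import pickle
D={}
for n in ["scene","side"]:
    s=snapshot(n); D[n]=s; vis=s["image"][:,:,::-1].copy()
    for i,t in enumerate(["oiling_rack","drying_rack","handle_a","handle_b","handle_c","handle_d","bay_a"]):
        r=regions_of(n,t)
        D[n,t]=r
        print(n,t,[(round(q["p"],2),np.round(q["box"]).tolist(),int(q["mask"].sum())) for q in r[:5]])
        for q in r[:4]:
            cs,_=cv2.findContours(q["mask"].astype(np.uint8),0,2)
            col=[(0,255,0),(255,0,255),(255,255,0),(0,0,255),(255,0,0),(0,255,255),(255,255,255)][i]
            cv2.drawContours(vis,cs,-1,col,1)
    cv2.imwrite(f"pics/{n}_seg.png",vis)
    for t,z in (("drying_rack",0.024),("oiling_rack",0.008)):
        m=max(D[n,t],key=lambda q:q["p"])["mask"].astype(np.uint8)
        c=np.vstack(cv2.findContours(m,0,2)[0])
        b=back(s,c[:,0,:].astype(float),z)[:,:2]
        print(n,t,cv2.minAreaRect(b.astype(np.float32)))
pickle.dump(D,open("D.pkl","wb")); print(read_time_s())
E
```

```text
scene oiling_rack [(0.89, [170.0, 246.0, 310.0, 351.0], 1933)]
scene drying_rack [(0.96, [266.0, 155.0, 385.0, 229.0], 4137)]
scene handle_a [(0.98, [234.0, 228.0, 266.0, 276.0], 846), (0.78, [221.0, 247.0, 251.0, 300.0], 1127), (0.71, [351.0, 212.0, 376.0, 267.0], 1051), (0.68, [264.0, 206.0, 289.0, 251.0], 1098), (0.67, [195.0, 270.0, 231.0, 325.0], 1317)]
scene handle_b [(0.98, [234.0, 228.0, 266.0, 276.0], 846), (0.78, [221.0, 247.0, 251.0, 300.0], 1127), (0.71, [351.0, 212.0, 376.0, 267.0], 1051), (0.68, [264.0, 206.0, 289.0, 251.0], 1098), (0.67, [195.0, 270.0, 231.0, 325.0], 1317)]
scene handle_c [(0.98, [234.0, 228.0, 266.0, 276.0], 846), (0.78, [221.0, 247.0, 251.0, 300.0], 1127), (0.71, [351.0, 212.0, 376.0, 267.0], 1051), (0.68, [264.0, 206.0, 289.0, 251.0], 1098), (0.67, [195.0, 270.0, 231.0, 325.0], 1317)]
scene handle_d [(0.98, [234.0, 228.0, 266.0, 276.0], 846), (0.78, [221.0, 247.0, 251.0, 300.0], 1127), (0.71, [351.0, 212.0, 376.0, 267.0], 1051), (0.68, [264.0, 206.0, 289.0, 251.0], 1098), (0.67, [195.0, 270.0, 231.0, 325.0], 1317)]
scene bay_a [(0.91, [182.0, 297.0,
[... 1182 characters left out ...]
43.0, 190.0, 272.0, 252.0], 1352)]
side handle_d [(0.91, [371.0, 145.0, 402.0, 180.0], 635), (0.8, [340.0, 187.0, 373.0, 244.0], 1443), (0.75, [387.0, 126.0, 410.0, 176.0], 645), (0.7, [364.0, 170.0, 395.0, 222.0], 1068), (0.56, [243.0, 190.0, 272.0, 252.0], 1352)]
side bay_a [(0.91, [358.0, 174.0, 414.0, 209.0], 409), (0.72, [368.0, 157.0, 423.0, 185.0], 345), (0.67, [331.0, 221.0, 392.0, 260.0], 1151), (0.63, [369.0, 203.0, 407.0, 233.0], 444)]
side drying_rack ((0.5022814869880676, 0.1544201374053955), (0.2545802891254425, 0.10267742723226547), 78.30785369873047)
side oiling_rack ((0.5354027152061462, -0.15772594511508942), (0.11206400394439697, 0.2602584958076477), 7.00579833984375)
0.95
```

```bash
cat > fit.py <<'E'
from h import *
import pickle
from scipy.optimize import minimize
D=pickle.load(open("D.pkl","rb")); cams=["scene","side"]
S=4
def fillhull(img,p):
    h=cv2.convexHull(p.astype(np.float32)); cv2.fillConvexPoly(img,np.round(h*16).astype(np.int32),1,shift=4)
def iou(a,b): return (a&b).sum()/max(1,(a|b).sum())
def hull_of(m):
    c=np.vstack(cv2.findContours(m.astype(np.uint8),0,2)[0])[:,0,:].astype(float)
    return c
def T(p,P):
    c,s=np.cos(p[2]),np.sin(p[2]); P=np.asarray(P,float); return np.c_[P[:,0]*c-P[:,1]*s+p[0],P[:,0]*s+P[:,1]*c+p[1],P[:,2]]
def up(p,w): # crop-upscale
    return (p-np.array(w[:2])+0.0)*S
def rackfit(t,size,p0,which=cams):
    B=np.array([[x,y,z] for x in(-.5,.5) for y in(-.5,.5) for z in(0,1)])*size
    M={}
    for n in which:
        m=D[n,t][0]["mask"]; c=hull_of(m); w=(c.min(0)-10).tolist()+(c.max(0)+10).tolist()
        sh=(int((w[3]-w[1])*S),int((w[2]-w[0])*S)); im=np.zeros(sh,np.uint8); 
        # pixel extents
        cc=np.vstack([c+d for d in ([-.5,-.5],[.5,-.5],[-.5,.5],[.5,.5])]); fillhull(im,up(cc,w)); M[n]=(im,w)
    def cost(p,each=False):
        r=[]
        for n in which:
            im,w=M[n]; q=np.zeros_like(im); fillhull(q,up(proj(D[n],T(p,B)),w)); r.append(1-iou(im,q))
        return r if each else sum(r)
    p=np.array(p0)
    for k in range(3):
        o=minimize(cost,p,method="Nelder-Mead",options=dict(initial_simplex=[p,p+[.008,0,0],p+[0,.008,0],p+[0,0,.05]],xatol=1e-5)); p=o.x
    return p,cost(p,True)
prof={"a":[(0,18),(42,21),(60,21),(73,11),(84,10)],
"b":[(0,18),(83,18),(88,15)],
"c":[(0,18),(12,18),(22,10),(32,10),(42,21.5),(60,21.5),(68,16),(73,6)],
"d":[(0,18),(14,18),(24,10),(36,10),(42,16),(62,16),(66,10),(70,10),(73,21.5),(80,21.5)]}
A=np.linspace(0,2*np.pi,33)[:-1]
def sil(n,k,xy,z0,w,sh):
    q=np.zeros(sh,np.uint8); pr=prof[k]
    R=[np.c_[xy[0]+r/1e3*np.cos(A),xy[1]+r/1e3*np.sin(A),np.full(32,z0+z/1e3)] for z,r in pr]
    for i in range(len(R)-1): fillhull(q,up(np.vstack([proj(D[n],R[i]),proj(D[n],R[i+1])]),w))
    return q
def match(n,k,xy,z0):
    # mask whose box is nearest the projected centre
    c=proj(D[n],[*xy,z0+.045])[0]
    return min(D[n,"handle_a"],key=lambda m:np.hypot(*(np.array([(m["box"][0]+m["box"][2])/2,(m["box"][1]+m["box"][3])/2])-c)))
def handlefit(k,xy0,z0=.012,which=cams):
    M={}
    for n in which:
        m=match(n,k,xy0,z0); c=hull_of(m["mask"]); lo=c.min(0).astype(int)-12; hi=c.max(0).astype(int)+12
        M[n]=(m["mask"][lo[1]:hi[1],lo[0]:hi[0]].astype(np.uint8),(*(lo-.5),*(hi-.5)))
        M[n]=(cv2.resize(M[n][0],None,fx=S,fy=S,interpolation=0),M[n][1])
        others=np.zeros((480,640),bool)
        for q in D[n,"handle_a"]:
            if q is not m: others|=q["mask"]
        M[n]+=(cv2.resize(others[lo[1]:hi[1],lo[0]:hi[0]].astype(np.uint8),None,fx=S,fy=S,interpolation=0),)
    def cost(xy,each=False):
        r=[]
        for n in which:
            im,w,oc=M[n]; q=sil(n,k,xy,z0,w,im.shape); q&=1-(oc&~im&1); r.append(1-iou(im,q))
        return r if each else sum(r)
    p=np.array(xy0)
    for _ in range(3):
        p=minimize(cost,p,method="Nelder-Mead",options=dict(initial_simplex=[p,p+[.008,0],p+[0,.008]],xatol=1e-5)).x
    return p,cost(p,True)
E
python3 - <<'E'
from fit import *
for w in (cams,["scene"],["side"]):
    d=rackfit("drying_rack",[.1,.256,.024],[.505,.15,-.2],w); o=rackfit("oiling_rack",[.11,.256,.008],[.537,-.16,.11],w)
    print(w,np.round(d[0],4),np.round(d[1],3),np.round(o[0],4),np.round(o[1],3))
    if w is cams: od,oo=d[0],o[0]
pickle.dump((od,oo),open("racks.pkl","wb"))
for k,y in zip("bcad",(.09,.03,-.03,-.09)):
    p0=T(oo,[[0,y,0]])[0,:2]
    for w in (cams,["scene"],["side"]):
        p,c=handlefit(k,p0,which=w)
        l=p-oo[:2]; cs,sn=np.cos(oo[2]),np.sin(oo[2]); 
        print(k,w,np.round(p,4),"local",np.round([l[0]*cs+l[1]*sn,-l[0]*sn+l[1]*cs],4),np.round(c,3))
    
for n in cams:
    v=D[n]["image"][:,:,::-1].copy()
    for p,sz in ((od,(.1,.256,.024)),(oo,(.11,.256,.008))):
        for z in (0,1):
            q=proj(D[n],T(p,np.array([[-.5,-.5,z],[.5,-.5,z],[.5,.5,z],[-.5,.5,z]])*sz)); cv2.polylines(v,[np.round(q*16).astype(np.int32)],True,(0,255,0),1,shift=4)
    for y in(-.09,-.03,.03,.09):
        for p,z,c in((od,.012,(82,56)),(oo,.018,(84,56))):
            q=proj(D[n],T(p,[[sx*c[0]/2e3,y+sy*c[1]/2e3,z] for sx,sy in((-1,-1),(1,-1),(1,1),(-1,1))])); cv2.polylines(v,[np.round(q*16).astype(np.int32)],True,(255,255,0),1,shift=4)
    c=(slice(140,360),slice(160,400)) if n=="scene" else (slice(120,480),slice(180,450))
    cv2.imwrite(f"pics/{n}_fit.png",cv2.resize(v[c],None,fx=2,fy=2) if n=="scene" else cv2.resize(v[c],None,fx=1.6,fy=1.6))
E
```

```text
['scene', 'side'] [ 0.5063  0.1489 -0.1975] [0.026 0.043] [ 0.5376 -0.1622  0.1167] [0.232 0.029]
['scene'] [ 0.5068  0.1492 -0.192 ] [0.021] [ 0.5384 -0.1627  0.1049] [0.227]
['side'] [ 0.5061  0.149  -0.2066] [0.038] [ 0.5369 -0.1618  0.1228] [0.026]
b ['scene', 'side'] [ 0.5375 -0.069 ] local [0.0108 0.0925] [0.066 0.048]
b ['scene'] [ 0.5357 -0.0672] local [0.0092 0.0946] [0.045]
b ['side'] [ 0.5385 -0.0707] local [0.0115 0.0907] [0.034]
c ['scene', 'side'] [ 0.5282 -0.1348] local [-0.0062  0.0283] [0.093 0.052]
c ['scene'] [ 0.5262 -0.1322] local [-0.0079  0.0311] [0.055]
c ['side'] [ 0.5289 -0.1366] local [-0.0057  0.0264] [0.03]
a ['scene', 'side'] [ 0.5426 -0.1884] local [ 0.0019 -0.0267] [0.073 0.06 ]
a ['scene'] [ 0.5411 -0.1867] local [ 0.0006 -0.0248] [0.061]
a ['side'] [ 0.5431 -0.1907] local [ 0.0021 -0.0289] [0.045]
d ['scene', 'side'] [ 0.5487 -0.2482] local [ 0.001  -0.0867] [0.069 0.06 ]
d ['scene'] [ 0.5474 -0.2477] local [-0.0002 -0.0861] [0.057]
d ['side'] [ 0.549  -0.2488] local [ 0.0012 -0.0874] [0.057]
```

View pics/scene_fit.png

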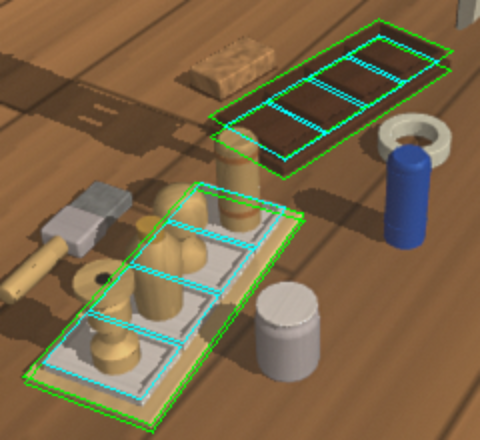

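View pics/side_fit.png

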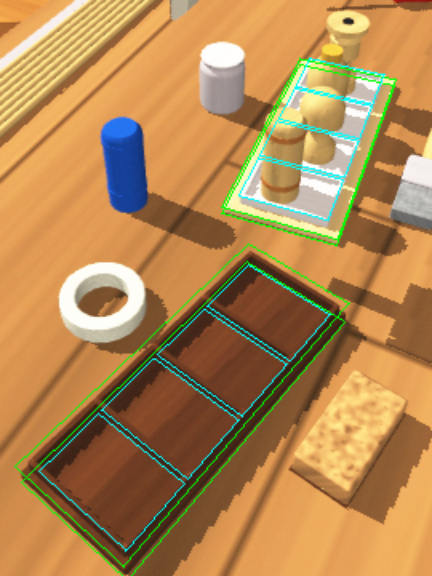

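Both cameras agree to about 2–3 mm and the overlays fit. The order from the left is b, c, a, d.

Things that could be taken for the handles, by scene pixel:
- Straight cylinder at (279,230): wood with bands, so this is handle_b.
- Blue cylinder at (364,238): the look-alike, left alone.
- Round knob at (250,255): handle_c.
- Pear shape with ferrule at (238,275): handle_a.
- Disc with bore at (212,300): handle_d.
- Jar at (303,306) and mallet handle at (178,273): bystanders.

Next I take a wrist view along the row as a third measurement and a close check.

Run:
```python
from fit import *
od,oo=pickle.load(open("racks.pkl","rb"))
p=T(oo,[[0,-.13,.25]])[0]
move_l(p,[np.pi,0,oo[2]],max_speed=.3)
sleep(.2)
s=snapshot("wrist"); D["wrist"]=s
for t in ("handle_a","oiling_rack","drying_rack"): D["wrist",t]=regions_of("wrist",t)
print([(round(q["p"],2),np.round(q["box"]).tolist()) for q in D["wrist","handle_a"]])
pickle.dump(D,open("D.pkl","wb"))
v=s["image"][:,:,::-1].copy()
guess=dict(b=[.5375,-.069],c=[.5282,-.1348],a=[.5426,-.1884],d=[.5487,-.2482])
for k,g in guess.items():
    for which in (["wrist"],["scene","side","wrist"]):
        try:
            q,c=handlefit(k,g,which=which); print(k,which,np.round(q,4),np.round(c,3))
        except Exception as e: print(k,e)
    guess[k]=q
    for z,r in prof[k]:
        u=proj(s,np.c_[q[0]+r/1e3*np.cos(A),q[1]+r/1e3*np.sin(A),np.full(32,.012+z/1e3)]); cv2.polylines(v,[np.round(u).astype(np.int32)],True,(0,255,0),1)
pickle.dump(guess,open("handles.pkl","wb"))
for q in D["wrist","handle_a"]:
    cv2.drawContours(v,cv2.findContours(q["mask"].astype(np.uint8),0,2)[0],-1,(255,0,255),1)
u=proj(s,T(oo,np.array([[-.5,-.5,1],[.5,-.5,1],[.5,.5,1],[-.5,.5,1]])*(.11,.256,.008))); cv2.polylines(v,[np.round(u).astype(np.int32)],True,(255,255,0),1)
cv2.imwrite("pics/wrist1.png",v); print(read_time_s(),read_tcp_pos())
```

```text
[(0.98, [294.0, 147.0, 346.0, 200.0]), (0.96, [296.0, 78.0, 346.0, 127.0]), (0.73, [286.0, 1.0, 339.0, 65.0])]
b OpenCV(4.12.0) /io/opencv/modules/imgproc/src/resize.cpp:4208: error: (-215:Assertion failed) !ssize.empty() in function 'resize'

b OpenCV(4.12.0) /io/opencv/modules/imgproc/src/resize.cpp:4208: error: (-215:Assertion failed) !ssize.empty() in function 'resize'
Traceback (most recent call last):
NameError: name 'q' is not defined
```

```bash
python3 - <<'E'
s=open("fit.py").read()
s=s.replace('lo=c.min(0).astype(int)-12; hi=c.max(0).astype(int)+12','lo=np.maximum(c.min(0).astype(int)-12,0); hi=c.max(0).astype(int)+12')
open("fit.py","w").write(s)
E
python3 - <<'E'
from fit import *
od,oo=pickle.load(open("racks.pkl","rb"))
s=D["wrist"]; print(D["wrist","handle_a"].__len__())
v=s["image"][:,:,::-1].copy()
guess=dict(b=[.5375,-.069],c=[.5282,-.1348],a=[.5426,-.1884],d=[.5487,-.2482])
for k,g in guess.items():
    if k!="d":
        for which in (["wrist"],["scene","side","wrist"]):
            q,c=handlefit(k,g,which=which); print(k,which,np.round(q,4),np.round(c,3))
        guess[k]=q
    q=guess[k]
    for z,r in prof[k]:
        u=proj(s,np.c_[q[0]+r/1e3*np.cos(A),q[1]+r/1e3*np.sin(A),np.full(32,.012+z/1e3)]); cv2.polylines(v,[np.round(u).astype(np.int32)],True,(0,255,0),1)
pickle.dump(guess,open("handles.pkl","wb"))
for q in D["wrist","handle_a"]:
    cv2.drawContours(v,cv2.findContours(q["mask"].astype(np.uint8),0,2)[0],-1,(255,0,255),1)
u=proj(s,T(oo,np.array([[-.5,-.5,1],[.5,-.5,1],[.5,.5,1],[-.5,.5,1]])*(.11,.256,.008))); cv2.polylines(v,[np.round(u).astype(np.int32)],True,(255,255,0),1)
cv2.imwrite("pics/wrist1.png",v); print(read_time_s(),read_tcp_pos())
E
```

```text
3
b ['wrist'] [ 0.5375 -0.069 ] [1.]
b ['scene', 'side', 'wrist'] [ 0.5377 -0.0694] [0.07  0.044 1.   ]
c ['wrist'] [ 0.5279 -0.1345] [0.022]
c ['scene', 'side', 'wrist'] [ 0.528  -0.1345] [0.087 0.059 0.022]
a ['wrist'] [ 0.5429 -0.1879] [0.026]
a ['scene', 'side', 'wrist'] [ 0.5427 -0.188 ] [0.072 0.063 0.028]
2.525 [ 0.55300035 -0.29074736  0.24999651]
```

View pics/wrist1.png

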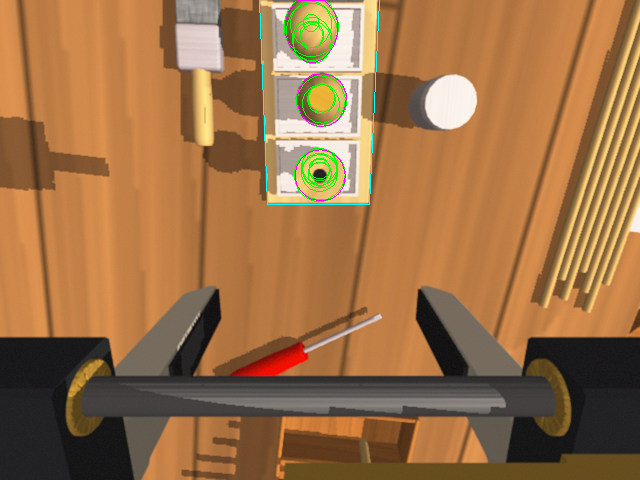

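The wrist view shows c (312,28), a (320,100) and d (320,175, bore at its centre). The third-view fits for c and a agree within 1 mm, and the jar clears the row by about 7 cm. I refine d and then start with b.

```bash
cat > job.py <<'E'
from fit import *
od,oo=pickle.load(open("racks.pkl","rb")); H=pickle.load(open("handles.pkl","rb"))
GH=dict(a=.051,b=.055,c=.051,d=.051); BAY=dict(b=-.09,c=-.03,a=.03,d=.09)
hp=.0188
Ro=[np.pi,0,oo[2]]; Rd=[np.pi,0,od[2]]
def pick(k,force=20):
    x,y=H[k]; g=GH[k]+.012-hp
    move_gripper(.72)
    move_l([x,y,.155],Ro,max_speed=.35)
    move_l([x,y,g],max_speed=.15); 
    move_gripper(.0,grasp_force=force); o=read_opening()
    print(k,"opening mm",round(o*93,1),"F",np.round(read_force(),1),"t",read_time_s())
    move_l([x,y,.165],max_speed=.15)
    print("after lift mm",round(read_opening()*93,1),"F",np.round(read_force(),1))
def place(k,dx=0,dy=0):
    p=T(od,[[dx,BAY[k]+dy,0]])[0]; g=GH[k]+.012-hp
    move_l([p[0],p[1],.165],Rd,max_speed=.3)
    move_l([p[0],p[1],g+.012],max_speed=.15)
    move_l([p[0],p[1],g+.0015],max_speed=.04)
    print("down F",np.round(read_force(),1),"tcp",np.round(read_tcp_pos(),4),"tgt",np.round(p[:2],4))
    sleep(.15); move_gripper(.68); sleep(.1)
    move_l([p[0],p[1],.165],max_speed=.2); print("t",read_time_s())
E
python3 - <<'E'
from job import *
for w in (["wrist"],["scene","side","wrist"]):
    q,c=handlefit("d",H["d"],which=w); print(np.round(q,4),np.round(c,3))
H["d"]=q; pickle.dump(H,open("handles.pkl","wb"))
# IK check
for k in "abcd":
    g=GH[k]+.012-hp; p=T(od,[[0,BAY[k],0]])[0]
    for z in(g,.165): print(k,ik([*H[k],z],Ro) is not None,ik([p[0],p[1],z],Rd) is not None)
pick("b")
for n in ("scene","side"):
    cv2.imwrite(f"pics/{n}_b.png",snapshot(n)["image"][:,:,::-1])
E
```

```text
[ 0.5491 -0.2483] [0.04]
[ 0.5489 -0.2484] [0.072 0.058 0.041]
a True True
a True True
b True True
b True True
c True True
c True True
d True True
d True True
b opening mm 36.0 F [ 0.2 -0.1  1.3] t 5.4667
after lift mm 35.6 F [-0.6 -0.  -1.7]
```

Run:
```python
from job import *
place("b")
D["side"]=s=snapshot("side"); D["side","handle_a"]=regions_of("side","handle_a"); D["scene"]=t=snapshot("scene"); D["scene","handle_a"]=regions_of("scene","handle_a")
p=T(od,[[0,-.09,0]])[0,:2]
q,c=handlefit("b",p); l=q-od[:2]; print(np.round(q,4),np.round(c,3),"local",T([0,0,-od[2]],[[*l,0]]).round(4))
cv2.imwrite("pics/ab.png",np.hstack([cv2.resize(s["image"][120:480,150:460],(400,464)),cv2.resize(t["image"][120:360,160:400],(400,464))])[:,:,::-1])
```

```text
down F [ 0.2  1.3 -2.1] tcp [0.4886 0.0607 0.0496] tgt [0.4887 0.0607]
t 10.0
[0.4882 0.0611] [0.091 0.064] local [[-0.0005 -0.0897  0.    ]]
```

View pics/ab.png

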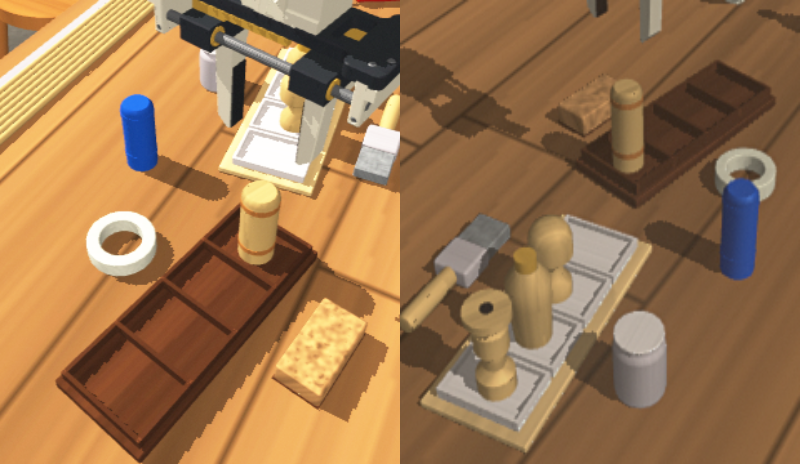

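View pics/side_b.png

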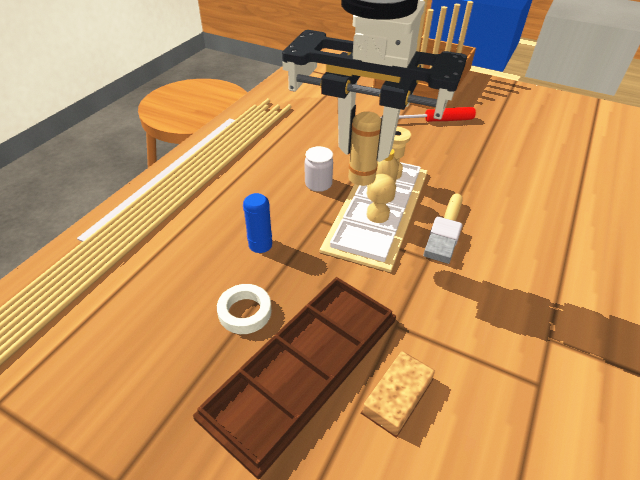

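b stands upright in the rightmost bay, at (258,222) in the left half of the picture. Its fitted error is under 1 mm. No contact force showed at set-down, so it dropped about 1 mm at most. The other handles should work the same way, and c is next.

```bash
cat > step.py <<'E'
import sys
from job import *
k=sys.argv[1]
pick(k)
s=snapshot("side"); cv2.imwrite(f"pics/lift_{k}.png",s["image"][:,:,::-1])
place(k)
D["side"]=s=snapshot("side"); D["side","handle_a"]=regions_of("side","handle_a"); D["scene"]=t=snapshot("scene"); D["scene","handle_a"]=regions_of("scene","handle_a")
for j in "bcad"["bcad".index(k)::-1] if True else k:
    p=T(od,[[0,BAY[j],0]])[0,:2]
    q,c=handlefit(j,p); l=q-od[:2]; print(j,np.round(c,3),"local",T([0,0,-od[2]],[[*l,0]])[0,:2].round(4),BAY[j])
cv2.imwrite(f"pics/after_{k}.png",np.hstack([cv2.resize(s["image"][120:480,150:460],(400,464)),cv2.resize(t["image"][120:360,160:400],(400,464))])[:,:,::-1])
E
python3 step.py c
```

```text
c opening mm 42.5 F [-0.5 -0.9  2.7] t 12.6583
after lift mm 42.7 F [-0.7 -0.5 -0.9]
down F [ 0.4 -0.6 -1.1] tcp [0.5003 0.1195 0.0456] tgt [0.5005 0.1195]
t 17.525
c [0.134 0.039] local [ 0.0004 -0.0313] -0.03
b [0.049 0.271] local [-0.0016 -0.0887] -0.09
```

View pics/after_c.png

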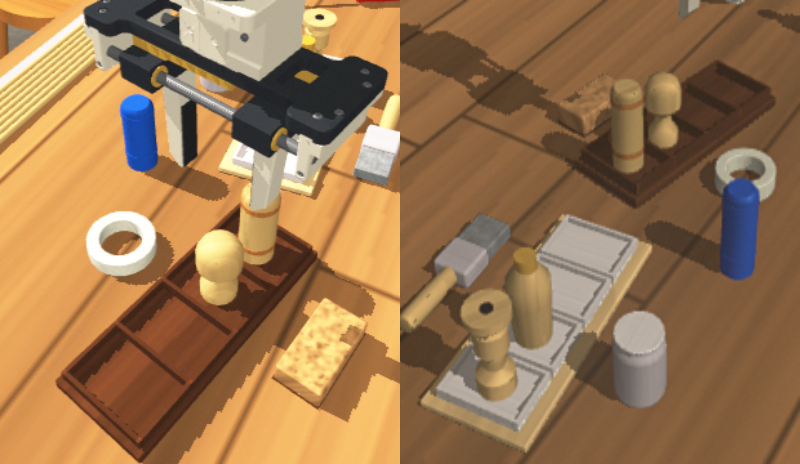

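c stands upright in the second bay from the right, at (219,268). b still stands at (258,225). a is next.

```bash
python3 step.py a
```

```text
a opening mm 41.3 F [ 0.3 -1.2  3. ] t 20.5083
after lift mm 41.7 F [-0.2  0.8 -1.8]
down F [ 0.2 -0.1 -0.7] tcp [0.5121 0.1783 0.0456] tgt [0.5122 0.1783]
t 25.7667
a [0.128 0.043] local [0.0002 0.0292] 0.03
c [0.997 0.306] local [-0.0012 -0.0293] -0.03
b [0.052 0.577] local [-0.0024 -0.0886] -0.09
```

View pics/after_a.png

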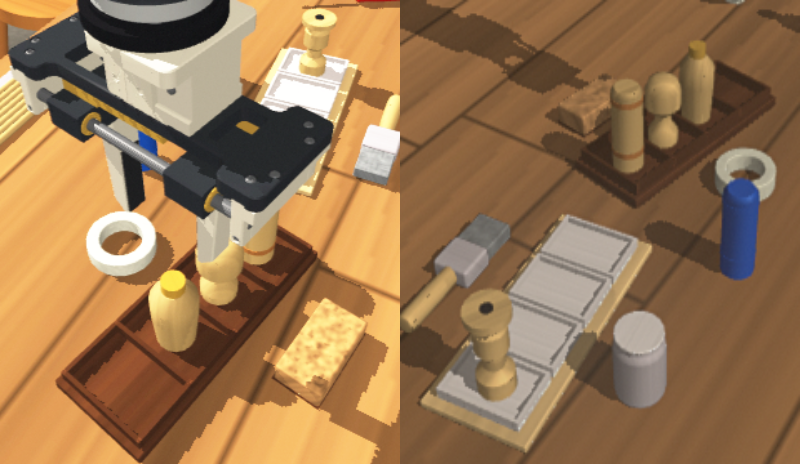

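a stands upright in the third bay, at (174,315). The gripper is hiding the others in the side view, which explains the poor fit scores. d is last.

Run:
```python
from job import *
pick("d"); s=snapshot("side"); cv2.imwrite("pics/lift_d.png",s["image"][:,:,::-1])
```

```text
d opening mm 42.0 F [0.2 0.1 2.8] t 29.0917
after lift mm 41.9 F [ 0.7 -0.1 -0.9]
```

View pics/lift_d.png

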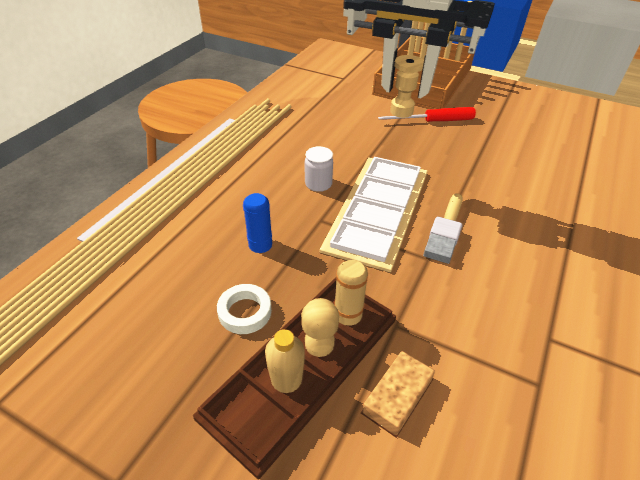

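The opening reads 42 mm, so the fingers hold d by its 43 mm top disc rather than the 32 mm belly. It hangs straight at (405,85) and is stable. I carry it over more slowly and check its tilt before lowering.

Run:
```python
from job import *
p=T(od,[[0,BAY["d"],0]])[0]
move_l([p[0],p[1],.165],Rd,max_speed=.15)
g=GH["d"]+.012-hp
move_l([p[0],p[1],g+.02],max_speed=.1); sleep(.3)
print(read_opening()*93,read_force().round(1) if hasattr(read_force(),'round') else read_force(),read_time_s())
s=snapshot("side"); t=snapshot("scene")
cv2.imwrite("pics/hover_d.png",np.hstack([cv2.resize(s["image"][180:480,150:450],(400,400)),cv2.resize(t["image"][90:240,250:400],(400,400))])[:,:,::-1])
```

```text
41.80987882552789 [ 0.  -0.2 -1.6] 34.95
```

View pics/hover_d.png

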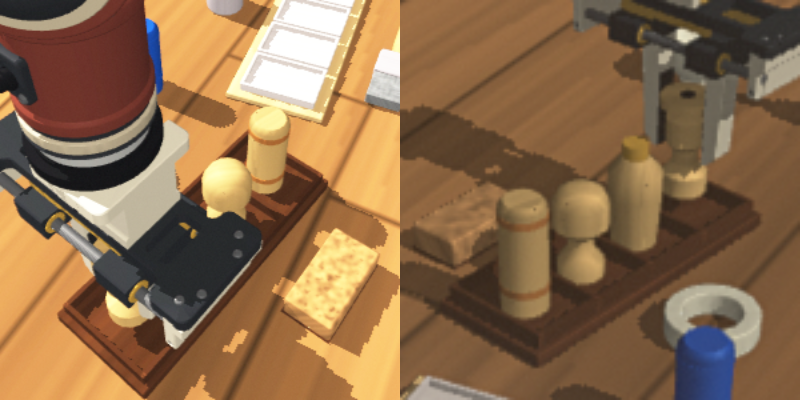

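d hangs upright over the leftmost bay, at (685,140). I lower it until contact, release it and back away.

Run:
```python
from job import *
p=T(od,[[0,BAY["d"],0]])[0]; g=GH["d"]+.012-hp
for z in np.arange(g+.006,g-.0035,-.001):
    move_l([p[0],p[1],z],max_speed=.03); f=read_force()
    if f[2]>2: break
print("z-g",round((z-g)*1000,1),np.round(f,1))
sleep(.15); move_gripper(.68); sleep(.2)
move_l([p[0],p[1],.2],max_speed=.15)
move_l([.6,-.1,.25],[np.pi,0,0],max_speed=.3); sleep(.3)
for n in("side","scene"): D[n]=snapshot(n); D[n,"handle_a"]=regions_of(n,"handle_a")
for j in "bcad":
    q0=T(od,[[0,BAY[j],0]])[0,:2]
    for w in (cams,["scene"],["side"]):
        q,c=handlefit(j,q0,which=w); print(j,w,np.round(c,3),"local",T([0,0,-od[2]],[[*(q-od[:2]),0]])[0,:2].round(4),BAY[j])
s,t=D["side"],D["scene"]
cv2.imwrite("pics/final.png",np.hstack([cv2.resize(s["image"][180:480,150:450],(400,400)),cv2.resize(t["image"][90:240,250:400],(400,400))])[:,:,::-1]); print(read_time_s())
```

```text
z-g -0.0 [-0.8  0.3  2.7]
b ['scene', 'side'] [0.062 0.058] local [-0.0014 -0.0887] -0.09
b ['scene'] [0.055] local [-0.0021 -0.0887] -0.09
b ['side'] [0.056] local [-0.0013 -0.0887] -0.09
c ['scene', 'side'] [0.179 0.042] local [ 0.0002 -0.0307] -0.03
c ['scene'] [0.087] local [-0.0044 -0.0252] -0.03
c ['side'] [0.033] local [ 0.0005 -0.0314] -0.03
a ['scene', 'side'] [0.088 0.044] local [-0.0001  0.0294] 0.03
a ['scene'] [0.054] local [-0.0029  0.0325] 0.03
a ['side'] [0.04] local [0.0003 0.0292] 0.03
d ['scene', 'side'] [0.116 0.073] local [-0.0004  0.0896] 0.09
d ['scene'] [0.074] local [-0.0031  0.0928] 0.09
d ['side'] [0.061] local [0.001  0.0885] 0.09
41.1083
```

View pics/final.png

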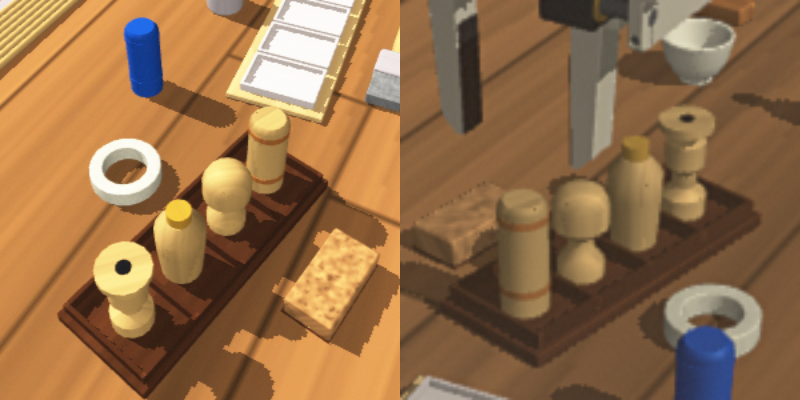

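All four handles stand upright in their bays, in the left half of the picture: d (123,290), a (180,243), c (227,195) and b (268,150). The gripper is clear of everything, so I hand in.

```bash
python3 -c "
from cell import *
print(read_force(),read_time_s()); print(close_job())"
```

```text
[-0.23700701 -0.50560846  0.77271441] 41.1083
the job is handed in; nothing more can be done
None
```

All four handles are in the drying rack in reverse order and the job is handed in, 41 s into the 102 s allowed; no verdict is reported. In the oiling rack they stood b, c, a, d from the left. They now stand b, c, a, d from the right, one per bay and released. The blue look-alike was not touched.

**Last checks:** Fitting both camera views together put every handle within about 1.5 mm of its bay centre. They all look upright, the gripper is clear, and I measured no large contact forces.

**What disagreed:**
- **Handle d's grip:** the fingers closed on its 43 mm top disc (the opening read 42 mm), not on the belly. It hung straight and set down normally.
- **Scene camera alone:** it placed c, a and d about 3 to 5 mm off along the row, where the handles partly hide each other. That is still well inside the 12.5 mm tolerance.
- **Set-down contact:** I felt d touch the floor. For b, c and a I felt no contact before letting go about 1.5 mm above the expected floor height, so they dropped by about that much.

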